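Shut the workshop air and swing the lock-off lever across

TASK

Make the bench air unit safe: turn the straight bar handle of the shut-off valve clockwise (seen from above) until it comes up firmly against its stop, without wrenching it, then swing the one-sided lock-off lever clockwise too, all the way across to its far stop, so that it traps the valve shut. The lever only frees once the valve is fully shut. Leave the torch, the grease tub and the spanner beside the unit where they lie.

Things in the scene. Friction and masses are not known exactly. Their poses are not given: they have to be found in the camera images.
- unit_centre (a point): Centre of the top face of the fixed grey base plate, 172 x 300 x 8 mm, screwed to the bench. x points along its short side, away from the robot within 25 degrees; y along the long side, to the left; z up. The vertical axis of the shut-off valve is at y = +65 mm, that of the lock-off lever at y = -65 mm. Steel discs 156 mm across lie under the handles, 26 to 34 mm above the bench.
- shutoff_bar (a point): Middle of the shut-off valve's handle, on the valve's axis, 76 mm above the bench: a straight dark steel bar, 112 mm long, 18 mm wide, 24 mm tall (64 to 88 mm above the bench). x runs along the bar, z up. Turns clockwise from above to shut, friction 0.22 N m, stays where left.
- shutoff_end (a point): One end of that bar, 56 mm out along its x. The bar is refitted on a splined spindle in any clocking, so its angle does not tell how far shut the valve is: from the start it has 1.3 to 2.6 rad to go to its rigid stop, to be found by feel (likely with a regrasp). The stop at fully open is 0 to 1.3 rad counterclockwise of the start.
- lock_grip (a point): Grip point of the lock-off lever, 75 mm out from its axis, 76 mm above the bench: a one-sided dark steel lever, 18 mm wide, 24 mm tall (64 to 88 mm above the bench), flat-sided from 25 to 90 mm out, with a 26 mm round knob 104 mm out. x points outward along the lever, z up.
- lock_pivot (a point): Point on the lever's vertical axis, 76 mm above the bench, 75 mm from the grip point. The lever's disc and the valve's disc overlap, each with a round scallop in its rim: the lever can turn only while the valve's scallop faces it, which is at the valve's stop (it binds if the valve is more than about 7 degrees short).
- lock_lever (a joint): Angle of the lock-off lever, rad: 0 at the start (pointing away from the robot and to the right), growing clockwise from above to 1.571 at the far stop (pointing towards the robot and to the right). Friction 0.18 N m; stays where left. Until the valve is fully shut it moves less than 0.15 rad.
- torch: Bystander: black rubber torch lying down, 44 x 112 x 46 mm, behind the unit. Origin at the centre of its underside.
- grease_tub: Bystander: round tub with lid, 73 mm across, 57 mm tall, behind the unit. Origin at the centre of its underside.
- spanner: Bystander: double open-ended spanner lying flat, 34 x 186 x 6 mm, to the left of the unit. Origin at the centre of its underside.
- stop_post: Fixed stop of the shut-off valve: a 12 mm dark steel post at the left rear of the base plate, top 47 mm above the bench, with a 10 mm finger over the valve's disc. A 10 mm peg standing on the disc meets the finger when the valve is fully shut, 68 mm from the valve's axis (over 60 N, about 4 N m, damages it). Origin on the valve's axis.

How it is judged:
By the outcome, as a careful person would: the job done as asked, in the order asked, and still so for the second after the job is handed in, with the robot touching nothing.
It also fails if it takes over 64 s, if anything falls off the work surface, if the arm or the gripper's body presses on something with over 40 N, if the wrist force passes 120 N, or if a joint passes its speed limit or range.

ROBOT

A 7-joint arm with a two-finger parallel gripper is mounted at the origin on a cart in front of the work surface, level with it; the furniture and walls round the work are solid. World frame = base frame: x ahead of the robot, y to its left, z up, the work surface at z = 0. Lengths are in m, angles in rad, forces in N, time in s.
With the tool pointing down it reaches from about 0.425 to 0.875 m from the base axis. Payload 4.7 kg.
Tool frame: the origin (TCP) lies on the mounting face of the last link; the fingertips stand 182 mm ahead of it and the grasp point (between the pads) lies ahead of it (ctrl.grip_point_offset is the z of the grasp point in the tool frame, in m); z points along the fingers, y is the line along which they close (so a half turn about z gives the same grasp; the last joint's range is limited). The gripper opens to 87 mm and grips with 3 to 60 N. Pads are 19 mm wide; open, the fingers measure 117 mm over their backs; the gripper's body (75 mm by 190 mm) begins 51 mm behind the grasp point.
Start: joints at [1.251, 0.321, -0.07, 1.45, 0.023, 1.371, -0.057], TCP at [0.213, -0.614, 0.405] pointing down, gripper open.
Joint ranges: [-2.86, 2.86], [-0.3, 2.09], [-1.38, 1.24], [0.06, 2.45], [-1.56, 4.7], [0.09, 2.05], [-2.69, 2.69]. Speed limits (rad/s): [2.57, 2.57, 3.14, 3.14, 3.14, 3.14, 3.14].

INTERFACE

Orientations are given as a rotation vector (axis times angle).
In Python, from bench import ctrl gives the robot as it stands.
- The arm moves only by the shell command python3 -m inch 'ROWS' [FORCE]. ROWS is a JSON list of rows, 1 to 20 of them, each an object with the fields x, y, z (the shift in a scale on which 1.0 is 0.75 m), turn (a turn about the tool's z in parts of the range, where 1.0 means 4 rad), jaw (the opening from 0.0 (shut) to 1.0 (fully open)); a field left out counts as zero (the opening has to be given); each row is the pose to reach, as a shift and turn from the pose commanded when the command began, along the tool's axes at that moment; what a row does not reach only later rows make up. A row lasts 1/10 s, in which the tool goes at most 0.05 m and 0.15 rad, less where a joint would pass 70% of its speed; a pose out of reach is approached as far as the arm can. The fingers move at their own pace and stop on an object; FORCE is the grip in N (left out, the last holds). Time passes only in rows, so rows that do not move let the fingers close. It prints the time, the measured TCP pose, the force, the opening and the grip force at its end. No shift or turn number may pass 1 either way. Input that does not fit is refused with a message, and nothing moves.
- ctrl.get_state(): the state, without advancing time (a new reading comes with each control period).
- ctrl.get_image(name): name is "side" or "top" or "wrist"; returns (picture, depth): 480x640x3 uint8, red, green, blue; 480x640 float32, m along the optical axis (not along the pixel's ray), 0 where there is no reading.
- ctrl.camera_model(name): a dict with "vertical_fov" (degrees; the focal length in pixels is half the picture's height over the tangent of half this angle, whatever the lens; pixels are square), "cx", "cy" (the principal point, pixels), "k1" (the pictures are not rectified: a ray, as slopes to the right and down, at radius r is drawn at 1 + k1 r^2 times it, then the intrinsics apply), "rvec" (rotation vector, rad) and "tvec" (3), from world to camera coordinates, as OpenCV has them; the wrist camera has in their place "hand_eye" (4x4, takes a point from camera to tool coordinates, whose origin is the TCP and whose axes are the flange's). Camera axes: x right, y down, z forward; pixel columns grow to the right and rows downward; lengths in m; the calibration is good to about 2 mm. A picture is of the moment at which its call begins: read the wrist's pose just before it. camera_model takes no time and is no camera call.
- ctrl.close_job(): hands the job in; it is judged then, once.
The state is a dict: "time": time; "joint_positions": joint angles; "qd": joint speeds; "joint_torque": joint torques, N m; "position": TCP position; "tool_rot": TCP orientation; "ft_force": force on the tool from outside, world axes, zero at the start; "torque": the same for the moment, N m; "grip_width": opening from 0.0 (shut) to 1.0 (fully open); "grip_force": force on a finger pad.
Only numpy, scipy, OpenCV 4.12 (cv2) and the standard library are available. Lean on these libraries where they do the work, as an engineer would, in place of code of your own. Each camera call takes 0.05 s, during which the arm holds its last target. There are 200 camera calls.

## Working session

There is one attempt and no reset: what is moved stays moved. The work goes in short steps, Python scripts to look and compute and a shell command to move; the robot and the scene stay as the last step left them, time stands still between calls to the robot, and variables do not carry over. Pictures are saved under pics/ and viewed, at most 10 in all, crops included, and the job is handed in when it is done.

```bash
ls; mkdir -p pics; cat > h.py <<'E'
import numpy as np, cv2
from bench import ctrl
def K(m):
    f=240/np.tan(np.radians(m["vertical_fov"])/2); return f
def pose(m,st=None):
    if "rvec" in m:
        R=cv2.Rodrigues(np.array(m["rvec"],float))[0]; return R.T,-R.T@np.array(m["tvec"],float)
    T=np.array(m["hand_eye"]); R=cv2.Rodrigues(np.array(st["tool_rot"],float))[0]
    return R@T[:3,:3], R@T[:3,3]+np.array(st["position"])
def rays(m,uv):
    f=K(m); uv=np.atleast_2d(np.array(uv,float)); d=(uv-[m["cx"],m["cy"]])/f; s=d.copy()
    for _ in range(20): s=d/(1+m["k1"]*(s**2).sum(1,keepdims=True))
    return np.c_[s,np.ones(len(s))]
def onplane(m,uv,z,st=None):
    R,o=pose(m,st); d=rays(m,uv)@R.T
    return o+d*((z-o[2])/d[:,2])[:,None]
def points(m,uv,dep,st=None):
    R,o=pose(m,st); uv=np.array(uv)
    return o+(rays(m,uv)*dep[uv[:,1],uv[:,0]][:,None])@R.T
E
python3 - <<'E'
from h import *
for n in("top","side"):
    p,d=ctrl.get_image(n); cv2.imwrite(f"pics/{n}0.png",p[...,::-1]); np.save(f"{n}0.npy",d); print(ctrl.camera_model(n))
s=ctrl.get_state(); print(s, ctrl.grip_point_offset, ctrl.camera_model("wrist"))
E
```

```text
pics
{'vertical_fov': 47.060713842286475, 'cx': 309.856919135656, 'cy': 240.76434207739794, 'k1': -0.05978207337402951, 'rvec': array([ 2.20825794, -2.18778252,  0.05625102]), 'tvec': array([0.17604098, 0.61658208, 1.13559333])}
{'vertical_fov': 44.846225143959536, 'cx': 322.8056749078075, 'cy': 240.41799722320832, 'k1': 0.0015515992765821375, 'rvec': array([ 2.24199321, -0.13267261,  0.08523322]), 'tvec': array([-0.59613935,  0.20256659,  0.97727675])}
{'time': 0.1, 'joint_positions': array([ 1.25110085,  0.32175418, -0.07008724,  1.4515407 ,  0.02261359,
        1.37080916, -0.05685349]), 'qd': array([ 5.58332626e-05, -1.28892066e-03,  2.66985193e-04, -4.18147330e-03,
       -6.70726293e-04, -1.01590426e-03,  1.33195711e-04]), 'joint_torque': array([ 2.19328622e-04, -4.92570484e+01, -4.05463949e-01, -3.13399386e+01,
       -6.41029654e-02,  3.94587731e-02,  4.10785799e-05]), 'position': array([ 0.21287046, -0.61396407,  0.40377337]), 'tool_rot': array([-3.09626262e+00, -5.21737464e-01,  6.12458095e-04]), 'ft_force': array([ 0.37472671,  0.22827122, -0.78208754]), 'torque': array([-0.00984181, -0.03917562,  0.0139436 ]), 'grip_force': 0.0, 'grip_width': 0.9995857180342508} 0.1635 {'vertical_fov': 67.59013030836404, 'cx': 318.974673196405, 'cy': 236.98461479621855, 'k1': -0.015694985130942897, 'hand_eye': array([[ 1.12988650e-03, -9.70314104e-01, -2.41845534e-01,
         6.45582020e-02],
       [ 9.99999164e-01,  1.24856359e-03, -3.37460491e-04,
        -4.37747228e-05],
       [ 6.29402204e-04, -2.41844951e-01,  9.70314703e-01,
         1.98300775e-02],
       [ 0.00000000e+00,  0.00000000e+00,  0.00000000e+00,
         1.00000000e+00]])}
```

View pics/top0.png

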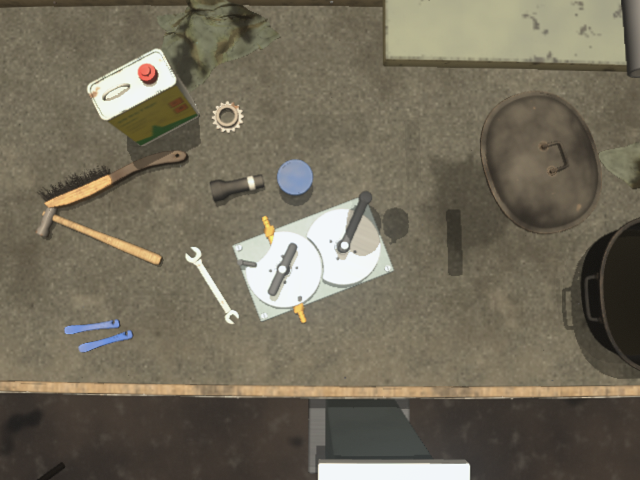

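View pics/side0.png

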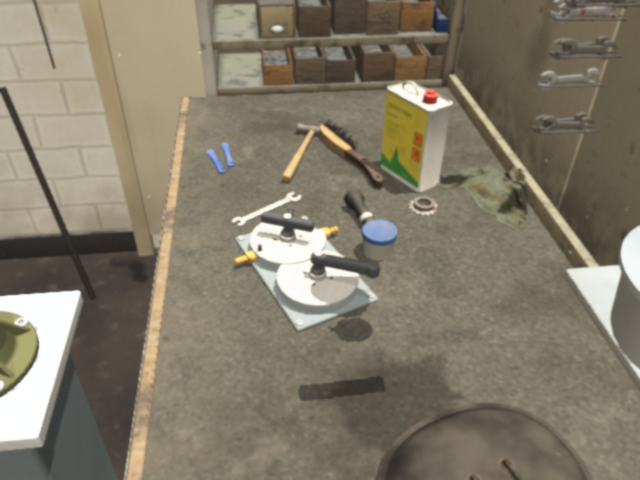

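The top view shows the plate centred near (313,260), the bar from (272,293) to (295,246), and the lever from (344,245) to its knob at (365,198). The torch is near (237,188), the tub near (295,178) and the spanner near (212,285). The side view agrees.

```bash
python3 - <<'E'
from h import *
p=cv2.imread("pics/top0.png"); d=np.load("top0.npy"); m=ctrl.camera_model("top")
v,u=np.mgrid[150:330,225:410]; uv=np.c_[u.ravel(),v.ravel()]
P=points(m,uv,d); g=p[uv[:,1],uv[:,0]].mean(1)
for nm,sel in (("bar",uv[:,0]<318),("lev",uv[:,0]>=318)):
    q=sel&(P[:,2]>.06)&(P[:,2]<.1)&(uv[:,1]>190)
    X=onplane(m,uv[q],.088)[:,:2]
    k=((X-np.median(X,0))**2).sum(1)<.11**2; X=X[k]
    r=cv2.minAreaRect((X*1000).astype(np.float32)); print(nm,q.sum(),np.round(r[0],1),np.round(r[1],1),r[2],"z",np.percentile(P[q,2],[5,50,95]))
    c,e=np.linalg.eigh(np.cov(X.T)); print(X.mean(0),np.degrees(np.arctan2(*e[::-1,1])))
# plate corners & discs
h=onplane(m,[[233,245],[363,196],[393,269],[263,320]],.008); print(h, h.mean(0))
q=(P[:,2]>.02)&(P[:,2]<.045)&(g>170); M=np.zeros((480,640),np.uint8); M[uv[q,1],uv[q,0]]=255
cv2.imwrite("pics/c.png",cv2.resize(np.hstack([p[150:330,225:410],cv2.merge([M]*3)[150:330,225:410]]),None,fx=2.1,fy=2.1))
for n,c in(("tub",(295,177)),("torch",(237,188))): print(n,points(m,[c],d))
E
```

```text
bar 529 [556.5 236.1] [ 18.3 110.8] 66.00414276123047 z [0.08150932 0.08743365 0.09179426]
[0.55645015 0.23616708] 156.059819049965
lev 634 [651.9  97.3] [ 25.5 130.3] 64.30147552490234 z [0.08187042 0.08775563 0.09163547]
[0.65258327 0.09497055] 156.5187243432716
[[0.60482333 0.34308884 0.008     ]
 [0.71086885 0.07049381 0.008     ]
 [0.55756887 0.0067684  0.008     ]
 [0.44871215 0.2780518  0.008     ]] [0.5804933  0.17460071 0.008     ]
tub [[0.74137206 0.21307093 0.05921778]]
torch [[0.72168723 0.33329052 0.03347862]]
```

View pics/c.png

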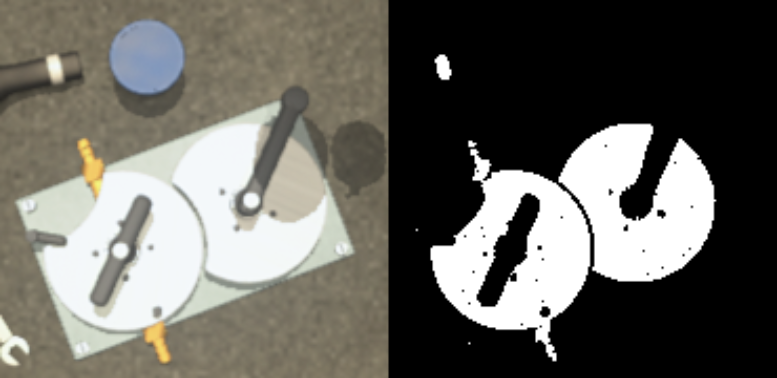

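The crop shows both discs. The valve's scallop faces up-left at about (70,200), its peg is at (157,312) and the stop finger is at (50,240). That predicts about 2.0–2.1 rad of clockwise travel, with j7 able to cover it in one grasp. Next I check obstacle heights on the way in.

```bash
python3 - <<'E'
from h import *
d=np.load("top0.npy"); m=ctrl.camera_model("top")
v,u=np.mgrid[0:480:3,300:640:3]; uv=np.c_[u.ravel(),v.ravel()]; ok=d[uv[:,1],uv[:,0]]>0; P=points(m,uv[ok],d)
q=(P[:,2]>.1)&(P[:,0]>.1)
for y0 in np.arange(-.8,.2,.1):
    s=P[q&(P[:,1]>=y0)&(P[:,1]<y0+.1)]
    for x0 in np.arange(.1,.9,.1):
        t=s[(s[:,0]>=x0)&(s[:,0]<x0+.1)]
        if len(t): print(round(y0,1),round(x0,1),len(t),t[:,2].max().round(3))
R=cv2.Rodrigues(ctrl.get_state()["tool_rot"])[0]
for a in [(.42,-.25),(.5,.05),(.5565,.2361)]:
    print(R.T@(np.array([*a,.404])-ctrl.get_state()["position"]))
print(R)
E
```

```text
-0.5 0.3 15 0.124
-0.5 0.4 8 0.122
-0.5 0.6 21 0.124
-0.4 0.4 39 0.124
-0.4 0.5 46 0.125
-0.4 0.6 4 0.124
-0.2 0.7 208 0.699
-0.2 0.8 30 0.697
-0.1 0.7 654 0.672
-0.1 0.8 159 0.672
-0.0 0.7 686 0.672
-0.0 0.8 136 0.672
0.1 0.7 119 0.672
0.1 0.8 17 0.672
[ 3.14965065e-01 -2.75988240e-01  2.15177528e-04]
[ 0.48885932 -0.53320529  0.00063957]
[ 0.60322551 -0.69051316  0.00089827]
[[ 9.44779650e-01  3.27705617e-01 -6.63812354e-04]
 [ 3.27706272e-01 -9.44778316e-01  1.59164744e-03]
 [-1.05563711e-04 -1.72129159e-03 -9.99998513e-01]]
```

Units first: shifts go in shares of 0.75 m and turns go in shares of 4 rad. So -0.6905 m / 0.75 = -0.9207, 0.315 m / 0.75 = 0.42, -2.39 rad / 4 = -0.5975.

```bash
python3 -m inch '[{"x": 0.42,"y": -0.368,"turn": -0.3,"jaw": 1},{"x": 0.42,"y": -0.368,"turn": -0.3,"jaw": 1},{"x": 0.42,"y": -0.368,"turn": -0.3,"jaw": 1},{"x": 0.42,"y": -0.368,"turn": -0.3,"jaw": 1},{"x": 0.42,"y": -0.368,"turn": -0.3,"jaw": 1},{"x": 0.42,"y": -0.368,"turn": -0.3,"jaw": 1},{"x": 0.42,"y": -0.368,"turn": -0.3,"jaw": 1},{"x": 0.42,"y": -0.368,"turn": -0.3,"jaw": 1},{"x": 0.42,"y": -0.368,"turn": -0.3,"jaw": 1},{"x": 0.804,"y": -0.9207,"turn": -0.5975,"jaw": 1},{"x": 0.804,"y": -0.9207,"turn": -0.5975,"jaw": 1},{"x": 0.804,"y": -0.9207,"turn": -0.5975,"jaw": 1},{"x": 0.804,"y": -0.9207,"turn": -0.5975,"jaw": 1},{"x": 0.804,"y": -0.9207,"turn": -0.5975,"jaw": 1},{"x": 0.804,"y": -0.9207,"turn": -0.5975,"jaw": 1},{"x": 0.804,"y": -0.9207,"turn": -0.5975,"jaw": 1},{"x": 0.804,"y": -0.9207,"turn": -0.5975,"jaw": 1},{"x": 0.804,"y": -0.9207,"turn": -0.5975,"jaw": 1},{"x": 0.804,"y": -0.9207,"turn": -0.5975,"jaw": 1},{"x": 0.804,"y": -0.9207,"turn": -0.5975,"jaw": 1}]' 30
python3 - <<'E'
from h import *
s=ctrl.get_state(); print(s["joint_positions"].round(3),s["ft_force"].round(2)); R=cv2.Rodrigues(s["tool_rot"])[0]; print(R.round(3), R.T@(np.array([.5565,.2361,.2395])-s["position"]))
E
```

```text
time: 2.1
position: [0.555, 0.243, 0.4038]
tool_rot: [-0.635, -3.073, -0.008]
ft_force: [-0.5, 1.1, 0.9]
grip_width: 1.002
grip_force: 0.0
[ 0.265  0.349 -0.899  1.544  0.269  1.381  0.508] [-0.51  1.11  0.9 ]
[[-0.918  0.397 -0.003]
 [ 0.397  0.918  0.006]
 [ 0.005  0.005 -1.   ]] [-0.00488571 -0.00649643  0.16423904]
```

```bash
python3 -m inch '[{"jaw": 1},{"jaw": 1}]' >/dev/null
python3 - <<'E'
from h import *
s=ctrl.get_state(); p,d=ctrl.get_image("wrist"); cv2.imwrite("pics/w1.png",p[...,::-1]); m=ctrl.camera_model("wrist")
v,u=np.mgrid[0:480,0:640]; uv=np.c_[u.ravel(),v.ravel()]; P=points(m,uv,d,s); dd=d[uv[:,1],uv[:,0]]
X=onplane(m,uv,.088,s)
q=(dd>0)&(P[:,2]>.07)&(P[:,2]<.1)
for c in((.5565,.2361),(.64,.10)):
    X1=X[q&(np.hypot(*(X[:,:2]-c).T)<.075)][:,:2]; r=cv2.minAreaRect((X1*1000).astype(np.float32)); print(len(X1),r)
R=cv2.Rodrigues(s["tool_rot"])[0]; print(s["position"],np.degrees(np.arctan2(R[1,1],R[0,1])), R.T@(np.array([.5565,.2361,.2395])-s["position"]))
E
```

```text
2590 ((553.2019653320312, 235.29493713378906), (17.60783576965332, 108.65080261230469), 66.47081756591797)
924 ((622.9210815429688, 109.1051025390625), (20.808229446411133, 43.44856643676758), 66.2805404663086)
[0.55658688 0.23444166 0.40419748] 65.98680061571345 [0.00075205 0.00178555 0.16469445]
```

View pics/w1.png

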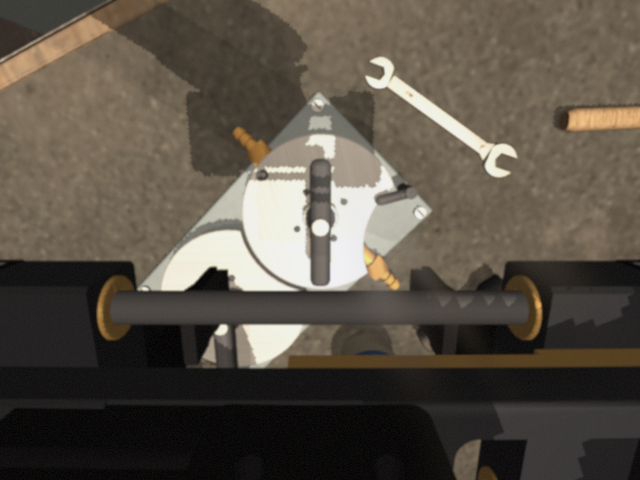

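The wrist view shows the bar centred between the fingers at column 320 and square to them. I descend and grip it.

Scaled: 0.1645 m / 0.75 = 0.2193, 0.002 m / 0.75 = 0.0027.

```bash
python3 -m inch '[{"x": 0.0027,"y": 0.0007,"z": 0.1333,"jaw": 1},{"x": 0.0027,"y": 0.0007,"z": 0.1333,"jaw": 1},{"x": 0.0027,"y": 0.0007,"z": 0.2193,"jaw": 1},{"x": 0.0027,"y": 0.0007,"z": 0.2193,"jaw": 1},{"x": 0.0027,"y": 0.0007,"z": 0.2193,"jaw": 1},{"x": 0.0027,"y": 0.0007,"z": 0.2193,"jaw": 0},{"x": 0.0027,"y": 0.0007,"z": 0.2193,"jaw": 0},{"x": 0.0027,"y": 0.0007,"z": 0.2193,"jaw": 0},{"x": 0.0027,"y": 0.0007,"z": 0.2193,"jaw": 0},{"x": 0.0027,"y": 0.0007,"z": 0.2193,"jaw": 0},{"x": 0.0027,"y": 0.0007,"z": 0.2193,"jaw": 0},{"x": 0.0027,"y": 0.0007,"z": 0.2193,"jaw": 0}]' 40
python3 -c "
from bench import ctrl;s=ctrl.get_state();print(s['torque'],s['joint_positions'])"
```

```text
time: 3.55
position: [0.5548, 0.2371, 0.2402]
tool_rot: [0.651, 3.073, -0.0]
ft_force: [-0.6, -0.6, 0.8]
grip_width: 0.45
grip_force: 0.0
[ 0.10955397 -0.15493472 -0.00065079] [ 0.21406944  0.48755682 -0.82609834  1.72927111  0.3967977   1.10083343
  0.41535628]
```

```bash
python3 -m inch '[{"jaw": 0},{"jaw": 0},{"jaw": 0},{"jaw": 0},{"jaw": 0},{"jaw": 0}]' 40
python3 -c "
from bench import ctrl;s=ctrl.get_state();print(s['torque'])"
```

```text
time: 4.15
position: [0.5545, 0.2363, 0.24]
tool_rot: [-0.652, -3.072, 0.004]
ft_force: [-4.2, -4.2, 3.8]
grip_width: 0.203
grip_force: 40.0
[-0.88107235  0.53896437 -0.05531912]
```

Scaled: 0.6 rad / 4 = 0.15.

```bash
python3 -m inch '[{"turn": 0.025,"jaw": 0},{"turn": 0.05,"jaw": 0},{"turn": 0.075,"jaw": 0},{"turn": 0.1,"jaw": 0},{"turn": 0.125,"jaw": 0},{"turn": 0.15,"jaw": 0},{"turn": 0.15,"jaw": 0}]'
python3 -c "
from bench import ctrl;s=ctrl.get_state();print(s['torque'],s['joint_positions'])"
```

```text
time: 4.85
position: [0.5549, 0.2369, 0.2401]
tool_rot: [1.531, 2.743, -0.0]
ft_force: [-0.8, -2.7, 0.4]
grip_width: 0.201
grip_force: 40.0
[-0.49877465  0.08694269 -0.19910586] [ 0.12840167  0.44958856 -0.70968028  1.73223947  0.32744919  1.08123604
 -0.13583275]
```

Scaled: 0.6 rad / 4 = 0.15.

```bash
python3 -m inch '[{"turn": 0.025,"jaw": 0},{"turn": 0.05,"jaw": 0},{"turn": 0.075,"jaw": 0},{"turn": 0.1,"jaw": 0},{"turn": 0.125,"jaw": 0},{"turn": 0.15,"jaw": 0},{"turn": 0.15,"jaw": 0}]'
python3 -c "
from bench import ctrl;s=ctrl.get_state();print(s['torque'],s['joint_positions'])"
python3 -m inch '[{"turn": 0.025,"jaw": 0},{"turn": 0.05,"jaw": 0},{"turn": 0.075,"jaw": 0},{"turn": 0.1,"jaw": 0},{"turn": 0.1125,"jaw": 0},{"turn": 0.125,"jaw": 0}]'
python3 -c "
from bench import ctrl;s=ctrl.get_state();print(s['torque'],s['joint_positions'])"
```

```text
time: 5.55
position: [0.5556, 0.2369, 0.2401]
tool_rot: [2.271, 2.169, 0.003]
ft_force: [3.8, -2.1, -2.8]
grip_width: 0.21
grip_force: 40.0
[-0.24457836 -0.7966642  -0.21276299] [ 0.04360587  0.42146102 -0.59904712  1.73450092  0.2675235   1.06557565
 -0.69052083]
time: 6.15
position: [0.5562, 0.2367, 0.2401]
tool_rot: [2.736, 1.541, 0.006]
ft_force: [6.7, -1.5, -6.0]
grip_width: 0.204
grip_force: 40.1
[-0.25874606 -1.12692468  0.25411581] [-0.02584486  0.40325168 -0.51056514  1.73658782  0.22366579  1.05573534
 -1.15704124]
```

Scaled: 0.05 rad / 4 = 0.0125.

```bash
T="python3 -c \"
from bench import ctrl;import math;s=ctrl.get_state();r=s['tool_rot'];print(s['torque'][2].round(2),round(2*math.atan2(abs(r[1]),abs(r[0])),3),s['ft_force'].round(1))\""; echo "$T">t.sh
python3 -m inch '[{"turn": 0.0125,"jaw": 0},{"turn": 0.025,"jaw": 0},{"turn": 0.0375,"jaw": 0},{"turn": 0.0375,"jaw": 0}]'|tail -2; sh t.sh
python3 -m inch '[{"turn": 0.0075,"jaw": 0},{"turn": 0.015,"jaw": 0},{"turn": 0.015,"jaw": 0}]'|tail -2; sh t.sh
python3 -m inch '[{"turn": 0.0075,"jaw": 0},{"turn": 0.015,"jaw": 0},{"turn": 0.015,"jaw": 0}]'|tail -2; sh t.sh
```

```text
grip_width: 0.202
grip_force: 40.0
0.02 0.877 [ 6.6 -1.4 -4.3]
grip_width: 0.202
grip_force: 40.0
0.13 0.817 [ 6.1 -2.2 -4.8]
grip_width: 0.205
grip_force: 40.0
0.13 0.757 [ 6.7 -1.4 -3.9]
```

Scaled: 0.04 rad / 4 = 0.01.

```bash

python3 -m inch '[{"turn": 0.005,"jaw": 0},{"turn": 0.01,"jaw": 0},{"turn": 0.01,"jaw": 0}]'|tail -1; sh t.sh
python3 -m inch '[{"turn": 0.005,"jaw": 0},{"turn": 0.01,"jaw": 0},{"turn": 0.01,"jaw": 0}]'|tail -1; sh t.sh
python3 -m inch '[{"turn": 0.005,"jaw": 0},{"turn": 0.0075,"jaw": 0},{"turn": 0.0075,"jaw": 0}]'|tail -1; sh t.sh
```

```text
grip_force: 40.0
0.15 0.717 [ 6.8 -1.7 -4.6]
grip_force: 40.0
0.19 0.677 [ 5.8 -2.  -4.4]
grip_force: 40.0
0.19 0.647 [ 7.3 -1.8 -4. ]
```

Scaled: 0.03 rad / 4 = 0.0075.

```bash

python3 -m inch '[{"turn": 0.005,"jaw": 0},{"turn": 0.0075,"jaw": 0},{"turn": 0.0075,"jaw": 0}]'|tail -1; sh t.sh
python3 -m inch '[{"turn": 0.005,"jaw": 0},{"turn": 0.0075,"jaw": 0},{"turn": 0.0075,"jaw": 0}]'|tail -1; sh t.sh
python3 -m inch '[{"turn": 0.005,"jaw": 0},{"turn": 0.0075,"jaw": 0},{"turn": 0.0075,"jaw": 0}]'|tail -1; sh t.sh
```

```text
grip_force: 40.0
0.2 0.618 [ 6.4 -2.  -4.5]
grip_force: 40.6
0.8 0.59 [ 6.5 -3.1 -4.7]
grip_force: 41.6
1.03 0.561 [ 7.4 -3.2 -4.3]
```

The stop showed clearly at about 2.12 rad, where the moment rose from 0.2 to 1.0 N m. That matches the picture estimate. I release, lift and look.

Scaled: -0.14 m / 0.75 = -0.1867, -0.05 m / 0.75 = -0.0667.

```bash
python3 -m inch '[{"jaw": 0.6},{"jaw": 0.6},{"jaw": 0.6},{"jaw": 0.6},{"jaw": 0.6},{"z": -0.0667,"jaw": 0.6},{"z": -0.1333,"jaw": 0.6},{"z": -0.1867,"jaw": 0.6},{"z": -0.1867,"jaw": 0.6},{"z": -0.1867,"jaw": 0.6}]'
python3 - <<'E'
from h import *
s=ctrl.get_state(); m=ctrl.camera_model("wrist"); p,d=ctrl.get_image("wrist"); cv2.imwrite("pics/w2.png",p[...,::-1])
p2,d2=ctrl.get_image("top"); cv2.imwrite("pics/top2.png",cv2.resize(p2[130:340,220:420,::-1],None,fx=2.8,fy=2.8))
v,u=np.mgrid[0:480,0:640]; uv=np.c_[u.ravel(),v.ravel()]; P=points(m,uv,d,s); dd=d[uv[:,1],uv[:,0]]
X=onplane(m,uv,.088,s); q=(dd>0)&(P[:,2]>.07)&(P[:,2]<.1)
X1=X[q&(np.hypot(*(X[:,:2]-(.555,.236)).T)<.07)][:,:2]; print(len(X1),cv2.minAreaRect((X1*1000).astype(np.float32)))
P=points(m,uv,d,s); R=cv2.Rodrigues(s["tool_rot"])[0]; print(R.round(4),s["position"],s["joint_positions"].round(2))
E
```

```text
time: 9.95
position: [0.5548, 0.2374, 0.3813]
tool_rot: [-3.022, -0.86, -0.004]
ft_force: [0.3, 0.4, -0.7]
grip_width: 0.601
grip_force: 0.0
2837 ((558.8983154296875, 238.10629272460938), (102.1354751586914, 17.651575088500977), 35.50857925415039)
[[ 8.502e-01  5.264e-01  2.200e-03]
 [ 5.264e-01 -8.502e-01  6.000e-04]
 [ 2.200e-03  6.000e-04 -1.000e+00]] [0.55477469 0.23740605 0.38132688] [-0.07  0.26 -0.45  1.59  0.12  1.31 -1.55]
```

View pics/w2.png

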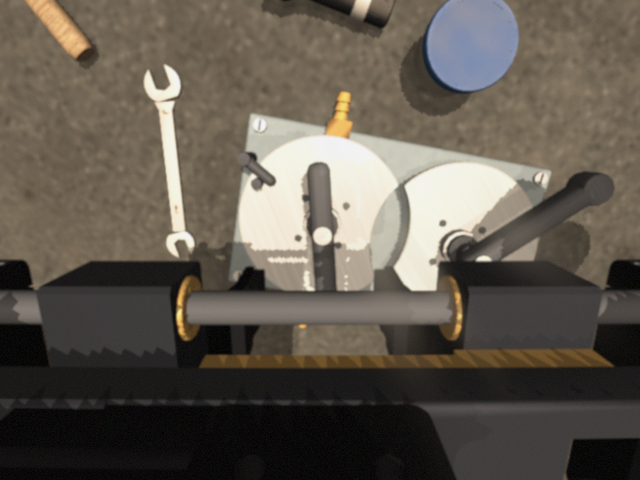

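The wrist view shows the bar with its lower end hidden, the peg now under the stop finger near (260,170), and the valve's scallop facing the lever disc. The lever runs from about (460,245) to its knob at (597,187). I fit the lever line.

```bash
python3 - <<'E'
from h import *
def fit(m,d,s,tag):
    v,u=np.mgrid[0:480,0:640]; uv=np.c_[u.ravel(),v.ravel()]; P=points(m,uv,d,s); dd=d[uv[:,1],uv[:,0]]
    X=onplane(m,uv,.088,s)[:,:2]; piv=np.array([.6055,.1146]); r=np.hypot(*(X-piv).T)
    q=(dd>0)&(P[:,2]>.075)&(P[:,2]<.1)&(r<.125)&(r>.03)
    A=X[q&(r<.085)]; l=cv2.fitLine(A.astype(np.float32),cv2.DIST_HUBER,0,1e-4,1e-4).ravel()
    B=X[q&(r>.095)]; (k,kr)=cv2.minEnclosingCircle((B*1000).astype(np.float32))
    print(tag,len(A),np.degrees(np.arctan2(l[1],l[0])),l[2:],"knob-ish mean",B.mean(0),"piv off line",np.cross(l[:2],piv-l[2:]))
    print("  max r",r[q].max())
s=ctrl.get_state(); m=ctrl.camera_model("wrist"); p,d=ctrl.get_image("wrist"); fit(m,d,s,"wrist")
p,d=ctrl.get_image("top"); fit(ctrl.camera_model("top"),d,None,"top")
fit(ctrl.camera_model("top"),np.load("top0.npy"),None,"top0")
E
```

```text
wrist 1941 -24.374252 [0.6593391  0.09417852] knob-ish mean [0.64329342 0.12499194] piv off line -0.00361782761342112
  max r 0.12499977504409604
top 260 -23.499891 [0.6581472  0.09252911] knob-ish mean [0.70081137 0.07383369] piv off line -0.0007525894231437506
  max r 0.11450351467825007
top0 258 -23.581587 [0.6581037  0.09252586] knob-ish mean [0.62472301 0.17161087] piv off line -0.0008135934980856921
  max r 0.12481642443488526<stdin>:8: DeprecationWarning: Arrays of 2-dimensional vectors are deprecated. Use arrays of 3-dimensional vectors instead. (deprecated in NumPy 2.0)
```

Scaled: 0.184 m / 0.75 = 0.2453, 0.0156 m / 0.75 = 0.0208, -2.175 rad / 4 = -0.5438.

```bash
python3 -m inch '[{"x": 0.0208,"y": 0.2453,"turn": -0.5438,"jaw": 0.8},{"x": 0.0208,"y": 0.2453,"turn": -0.5438,"jaw": 0.8},{"x": 0.0208,"y": 0.2453,"turn": -0.5438,"jaw": 0.8},{"x": 0.0208,"y": 0.2453,"turn": -0.5438,"jaw": 0.8},{"x": 0.0208,"y": 0.2453,"turn": -0.5438,"jaw": 0.8},{"x": 0.0208,"y": 0.2453,"turn": -0.5438,"jaw": 0.8},{"x": 0.0208,"y": 0.2453,"turn": -0.5438,"jaw": 0.8},{"x": 0.0208,"y": 0.2453,"turn": -0.5438,"jaw": 0.8},{"x": 0.0208,"y": 0.2453,"turn": -0.5438,"jaw": 0.8},{"x": 0.0208,"y": 0.2453,"turn": -0.5438,"jaw": 0.8},{"x": 0.0208,"y": 0.2453,"turn": -0.5438,"jaw": 0.8},{"x": 0.0208,"y": 0.2453,"turn": -0.5438,"jaw": 0.8},{"x": 0.0208,"y": 0.2453,"turn": -0.5438,"jaw": 0.8},{"x": 0.0208,"y": 0.2453,"turn": -0.5438,"jaw": 0.8},{"x": 0.0208,"y": 0.2453,"turn": -0.5438,"jaw": 0.8},{"x": 0.0208,"y": 0.2453,"turn": -0.5438,"jaw": 0.8},{"x": 0.0208,"y": 0.2453,"turn": -0.5438,"jaw": 0.8},{"x": 0.0208,"y": 0.2453,"turn": -0.5438,"jaw": 0.8}]' | head -3
python3 - <<'E'
from h import *
s=ctrl.get_state(); m=ctrl.camera_model("wrist"); p,d=ctrl.get_image("wrist"); cv2.imwrite("pics/w3.png",p[...,::-1])
v,u=np.mgrid[0:480,0:640]; uv=np.c_[u.ravel(),v.ravel()]; P=points(m,uv,d,s); dd=d[uv[:,1],uv[:,0]]
X=onplane(m,uv,.088,s)[:,:2]; r=np.hypot(*(X-(.6055,.115)).T)
A=X[(dd>0)&(P[:,2]>.075)&(P[:,2]<.1)&(r>.0)&(r<.06)]
if len(A): print(len(A),cv2.minAreaRect((A*1000).astype(np.float32)),cv2.fitLine(A.astype(np.float32),cv2.DIST_HUBER,0,1e-4,1e-4).ravel())
R=cv2.Rodrigues(s["tool_rot"])[0]; print(np.degrees(np.arctan2(R[1,1],R[0,1])),s["position"],s["joint_positions"].round(2),R.T@(np.array([.665,.089,.2395])-s["position"]))
E
```

```text
time: 11.95
position: [0.6648, 0.0888, 0.3796]
tool_rot: [-0.646, -3.074, 0.001]
2317 ((624.57861328125, 103.65151977539062), (17.212947845458984, 74.65424346923828), 66.67725372314453) [ 0.91855866 -0.3952847   0.623982    0.10410137]
66.27166010885317 [0.66477517 0.08875571 0.37960097] [ 0.33  0.46 -0.7   1.41  0.3   1.38  0.79] [-0.00022184  0.00038597  0.14010066]
```

View pics/w3.png

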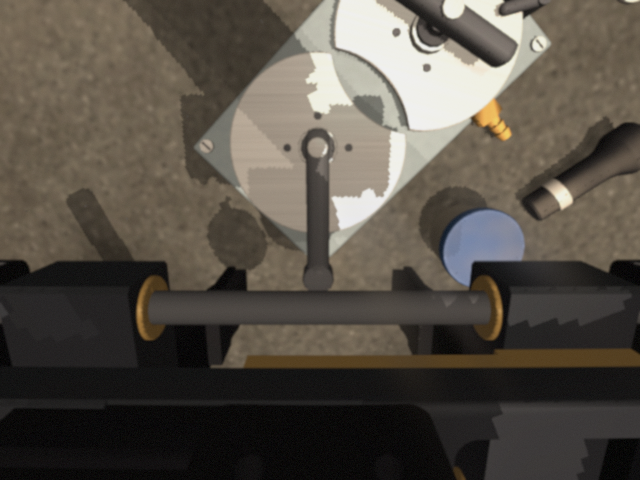

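The lever runs straight down column 318, centred between the fingers, and the tub is clear. I descend and grip it lightly.

Scaled: 0.14 m / 0.75 = 0.1867, -0.001 m / 0.75 = -0.0013.

```bash
python3 -m inch '[{"y": -0.0013,"z": 0.0667,"jaw": 0.8},{"y": -0.0013,"z": 0.1333,"jaw": 0.8},{"y": -0.0013,"z": 0.1867,"jaw": 0.8},{"y": -0.0013,"z": 0.1867,"jaw": 0.8},{"y": -0.0013,"z": 0.1867,"jaw": 0.8},{"y": -0.0013,"z": 0.1867,"jaw": 0},{"y": -0.0013,"z": 0.1867,"jaw": 0},{"y": -0.0013,"z": 0.1867,"jaw": 0},{"y": -0.0013,"z": 0.1867,"jaw": 0},{"y": -0.0013,"z": 0.1867,"jaw": 0},{"y": -0.0013,"z": 0.1867,"jaw": 0},{"y": -0.0013,"z": 0.1867,"jaw": 0},{"y": -0.0013,"z": 0.1867,"jaw": 0},{"y": -0.0013,"z": 0.1867,"jaw": 0},{"y": -0.0013,"z": 0.1867,"jaw": 0}]' 12; sh t.sh
python3 - <<'E'
import numpy as np
# arc in tool frame at start: tool x points toward pivot (-lever dir)?; tool z down => +turn cw
r=.065
for t in np.arange(.1,1.61,.1):
    print(round(t,2), round(r*(1-np.cos(t)),4), round(-r*np.sin(t),4))
E
```

```text
time: 13.5
position: [0.6644, 0.0877, 0.2401]
tool_rot: [-0.644, -3.075, 0.001]
ft_force: [-1.2, -1.0, 1.0]
grip_width: 0.207
grip_force: 12.0
0.1 2.729 [-1.2 -1.   1. ]
0.1 0.0003 -0.0065
0.2 0.0013 -0.0129
0.3 0.0029 -0.0192
0.4 0.0051 -0.0253
0.5 0.008 -0.0312
0.6 0.0114 -0.0367
0.7 0.0153 -0.0419
0.8 0.0197 -0.0466
0.9 0.0246 -0.0509
1.0 0.0299 -0.0547
1.1 0.0355 -0.0579
1.2 0.0414 -0.0606
1.3 0.0476 -0.0626
1.4 0.054 -0.0641
1.5 0.0604 -0.0648
1.6 0.0669 -0.065
```

Scaled: -0.0253 m / 0.75 = -0.0337, -0.0192 m / 0.75 = -0.0256, 0.4 rad / 4 = 0.1.

```bash
python3 -m inch '[{"x": 0.0004,"y": -0.0087,"turn": 0.025,"jaw": 0},{"x": 0.0017,"y": -0.0172,"turn": 0.05,"jaw": 0},{"x": 0.0039,"y": -0.0256,"turn": 0.075,"jaw": 0},{"x": 0.0068,"y": -0.0337,"turn": 0.1,"jaw": 0},{"x": 0.0068,"y": -0.0337,"turn": 0.1,"jaw": 0}]'; sh t.sh
```

```text
time: 14.0
position: [0.6492, 0.0661, 0.2402]
tool_rot: [-1.243, -2.885, 0.002]
ft_force: [-1.8, -0.8, 0.2]
grip_width: 0.203
grip_force: 12.0
-0.08 2.328 [-1.8 -0.8  0.2]
```

The lever is free past the interlock, so I carry on with the same arc in the new tool frame.

Scaled: -0.0547 m / 0.75 = -0.0729, -0.0509 m / 0.75 = -0.0679, 1 rad / 4 = 0.25.

```bash
python3 -m inch '[{"x": 0.0004,"y": -0.0087,"turn": 0.025,"jaw": 0},{"x": 0.0017,"y": -0.0172,"turn": 0.05,"jaw": 0},{"x": 0.0039,"y": -0.0256,"turn": 0.075,"jaw": 0},{"x": 0.0068,"y": -0.0337,"turn": 0.1,"jaw": 0},{"x": 0.0107,"y": -0.0416,"turn": 0.125,"jaw": 0},{"x": 0.0152,"y": -0.0489,"turn": 0.15,"jaw": 0},{"x": 0.0204,"y": -0.0559,"turn": 0.175,"jaw": 0},{"x": 0.0263,"y": -0.0621,"turn": 0.2,"jaw": 0},{"x": 0.0328,"y": -0.0679,"turn": 0.225,"jaw": 0},{"x": 0.0399,"y": -0.0729,"turn": 0.25,"jaw": 0},{"x": 0.0399,"y": -0.0729,"turn": 0.25,"jaw": 0}]'; sh t.sh
python3 -m inch '[{"x": 0.0001,"y": -0.0043,"turn": 0.0125,"jaw": 0},{"x": 0.0004,"y": -0.0087,"turn": 0.025,"jaw": 0},{"x": 0.0009,"y": -0.0129,"turn": 0.0375,"jaw": 0},{"x": 0.0009,"y": -0.0129,"turn": 0.0375,"jaw": 0}]' ; sh t.sh
```

```text
time: 15.1
position: [0.5884, 0.0502, 0.2401]
tool_rot: [2.472, 1.938, -0.006]
ft_force: [-2.8, -4.2, 2.2]
grip_width: 0.203
grip_force: 12.0
-0.02 1.33 [-2.8 -4.2  2.2]
time: 15.5
position: [0.5794, 0.0531, 0.2401]
tool_rot: [2.609, 1.749, -0.006]
ft_force: [-5.2, -5.2, 3.7]
grip_width: 0.205
grip_force: 12.0
0.16 1.181 [-5.2 -5.2  3.7]
```

Scaled: -0.0026 m / 0.75 = -0.0035, -0.0013 m / 0.75 = -0.0017, 0.04 rad / 4 = 0.01.

```bash
python3 -m inch '[{"y": -0.0017,"turn": 0.005,"jaw": 0},{"y": -0.0035,"turn": 0.01,"jaw": 0},{"y": -0.0035,"turn": 0.01,"jaw": 0}]' |tail -1; sh t.sh
python3 -m inch '[{"y": -0.0017,"turn": 0.005,"jaw": 0},{"y": -0.0035,"turn": 0.0075,"jaw": 0},{"y": -0.0035,"turn": 0.0075,"jaw": 0}]'|tail -1 ; sh t.sh
```

```text
grip_force: 12.1
0.25 1.142 [-3.3 -4.   2. ]
grip_force: 12.3
0.28 1.11 [ 4.9 -5.7 -3.1]
```

Scaled: -0.0024 m / 0.75 = -0.0032, -0.0012 m / 0.75 = -0.0016.

```bash
python3 -m inch '[{"y": -0.0016,"jaw": 0},{"y": -0.0032,"jaw": 0},{"y": -0.0032,"jaw": 0}]' |tail -1; sh t.sh
python3 -m inch '[{"jaw": 0.6},{"jaw": 0.6},{"jaw": 0.6},{"jaw": 0.6},{"jaw": 0.6},{"z": -0.0667,"jaw": 0.6},{"z": -0.1333,"jaw": 0.6},{"z": -0.2,"jaw": 0.6},{"z": -0.2,"jaw": 0.6},{"z": -0.2,"jaw": 0.6}]' |head -3
python3 - <<'E'
from h import *
p2,d2=ctrl.get_image("side"); cv2.imwrite("pics/side4.png",cv2.resize(p2[190:350,210:410,::-1],None,fx=3,fy=3))
s=ctrl.get_state(); m=ctrl.camera_model("wrist"); p,d=ctrl.get_image("wrist"); cv2.imwrite("pics/w4.png",p[...,::-1])
v,u=np.mgrid[0:480,0:640]; uv=np.c_[u.ravel(),v.ravel()]; P=points(m,uv,d,s); dd=d[uv[:,1],uv[:,0]]
X=onplane(m,uv,.088,s)[:,:2]; r=np.hypot(*(X-(.6055,.114)).T)
A=X[(dd>0)&(P[:,2]>.075)&(P[:,2]<.1)&(r<.07)]
if len(A): print(len(A),cv2.minAreaRect((A*1000).astype(np.float32)),cv2.fitLine(A.astype(np.float32),cv2.DIST_HUBER,0,1e-4,1e-4).ravel())
E
```

```text
grip_force: 12.2
0.17 1.109 [ 9.6 -7.3 -8.9]
time: 17.4
position: [0.5733, 0.0575, 0.3918]
tool_rot: [2.669, 1.654, 0.004]
2327 ((591.0050048828125, 88.75721740722656), (82.12751007080078, 17.620641708374023), 66.54444122314453) [0.3969411  0.91784406 0.5913645  0.08957031]
```

View pics/w4.png

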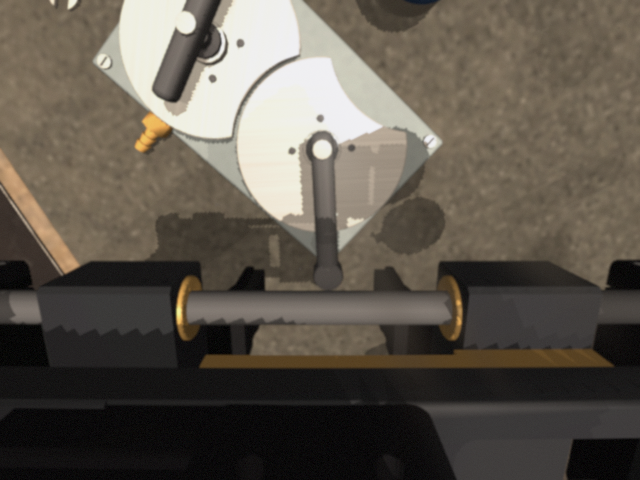

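The wrist view shows the lever from (321,148) to its knob at (327,275). The fitted swing is 89.9°, which puts it at the far stop, with its disc seated in the valve's scallop near (235,135). The gripper is clear, so I hand in.

```bash
python3 -c "
from bench import ctrl;print(ctrl.close_job())"
```

```text
the job is handed in; nothing more can be done
None
```

The job is handed in at about 17.5 s: the shut-off valve was turned about 2.1 rad clockwise to its stop, pressed there at about 1 N m, then the lock-off lever was swung 89.9° to its far stop, trapping the valve, and the torch, tub and spanner were not touched.

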